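# Refit the alternating discs of a tablet dispenser

## Robot

A 7-joint arm with a two-finger parallel gripper is mounted at the origin on the work surface. World frame = base frame: x ahead of the robot, y to its left, z up, the work surface at z = 0. Lengths are in m, angles in rad, forces in N, time in s.
With the tool pointing down it reaches from about 0.425 to 0.925 m from the base axis. Payload 6.8 kg.
Tool frame: the origin (TCP) lies midway between the tips of the shut fingers; the grasp point (between the pads) lies 19 mm behind it; z points along the fingers, y is the line along which they close (so a half turn about z gives the same grasp; the last joint's range is limited). The gripper opens to 85 mm and grips with 20 to 120 N. Pads are 22 mm wide; open, the fingers measure 114 mm over their backs; the gripper's body (76 mm by 85 mm) begins 54 mm behind the grasp point. The pads swing forward as they close: fully open they stand 13 mm farther back than shut.
Start: joints at [-1.218, 0.477, 0.022, 1.555, -0.011, 1.109, -0.083], TCP at [0.3, 0.605, 0.231] pointing down, gripper open.
Joint ranges: [-2.96, 2.96], [-0.34, 2.1], [-1.41, 1.46], [0.24, 2.44], [-1.37, 4.51], [0.17, 1.92], [-2.96, 2.96]. Speed limits (rad/s): [2.39, 2.39, 3.14, 3.14, 3.14, 3.14, 3.14].

## Interface

Orientations are given as [roll, pitch, yaw] about the fixed x, y, z axes, in that order (R = Rz(yaw) Ry(pitch) Rx(roll)).
In Python, from bench import arm, snapshot, camera_info gives the robot as it stands.
- The arm moves only by the shell command python3 -m creep 'ROWS' [FORCE]. ROWS is JSON, a list of rows, each a list of 7 numbers: the shift along the tool's x, y, z in cm, then the turn, a rotation vector about the tool's x, y, z in rad, then the opening, from 0 (shut) to 1 (fully open). A call has 1 to 12 rows; each row shifts and turns the commanded pose from where the row before left it, along the tool's axes as they then stand; what a row does not reach is not made up. A row lasts 1/10 s, in which the tool goes at most 50 mm and 8.59 degrees, less where a joint would pass 70% of its speed; a pose out of reach is approached as far as the arm can. A call is refused whole if a number of a shift passes 5 or a number of a turn 0.15, either way. A call with a gripper value outside its range is refused whole. The fingers move at their own pace and stop on an object; FORCE is the grip in N (left out, the last holds). Time passes only in rows, so rows that do not move let the fingers close. It gives the time, the measured TCP pose, the force, the opening and the grip force at its end, in the units of the state.
- arm.get_state(): the state, without advancing time (a new reading comes with each control period).
- snapshot(name): name is "scene" or "top" or "wrist"; returns the picture (384x512x3 uint8, red, green, blue); there is no depth.
- camera_info(name): a dict with "mtx" (3x3 intrinsics, pixels), "extrinsics" (4x4, takes a point from world to camera coordinates). Camera axes: x right, y up, looking along -z (the intrinsics and any distortion apply to the point x, -y, -z); pixel columns grow to the right and rows downward; lengths in m; the calibration is good to about 2 mm. The wrist camera is an equidistant fisheye: a pixel r from the principal point sees the ray r / f radians off the axis. A picture is of the moment at which its call begins: read the wrist's pose just before it. camera_info takes no time and is no camera call; for the wrist camera it gives the pose at the moment of the call.
- arm.close_job(): hands the job in; it is judged then, once.
The state is a dict: "time_s": time; "joints": joint angles; "dq": joint speeds; "joint_efforts": joint torques, N m; "ee_pos": TCP position; "eef_rot": TCP orientation; "ft_force": force on the tool from outside, world axes, zero at the start; "moment": the same for the moment, N m; "grip_width": finger opening in m; "finger_force": force on a finger pad.
Only numpy, scipy, OpenCV 4.12 (cv2) and the standard library are available. Lean on these libraries where they do the work, as an engineer would, in place of code of your own. Each camera call takes 0.05 s, during which the arm holds its last target. There are 200 camera calls.

## Task

Rebuild the rotor of the tablet dispenser on the counter: the grey drive unit has a metal base plate with one tab and a ribbed hub above it. Slide the pocket disc (toothed ends, thicker) fully down the hub first, its tab pointing opposite to the base plate's tab, then the spacer disc (plain ends, thinner) fully down flat on top of it, its tab back over the base plate's tab. The hub turns stiffly and floats on a soft spring: feel the ribs into the slots gently, never pushing the hub down to its stop, and leave the bottle, vial and carton alone.

Things in the scene. Friction and masses are not known exactly. Their poses are not given: they have to be found in the camera images.
- drive_unit: grey dispenser drive unit, 130 x 130 mm, 35 mm high, fixed to the counter; the metal rotor (base plate and hub) stands on its vertical centre line. Origin: centre of its underside; x axis: where the base plate's tab nominally points; z up. The rotor starts turned by up to +-0.5 rad from nominal; this angle is not measured
- seat (a point): centre of the metal base plate's top face, where the pocket disc's underside must rest; 58 mm above the counter when the hub is up. The plate is 68 mm (x) by 48 mm, 8 mm thick, with one tab 16 mm wide reaching 56 mm out. This point sinks with the hub but does not turn: axes as the drive unit's
- hub_top (a point): top of the hub's round nose (16.4 mm diameter, tapering to 8 over its last 7 mm), 46 mm above the base plate; does not turn. Below it the ribs: two crossed bars 36 mm long, 10 mm wide, square to the plate's tab, tops 32 mm above the plate. The rotor turns by hand between stops at +-0.62 rad and stays where left (friction 0.12 N m). Discs go on only within about 0.06 rad of the ribs
- carriage (a joint): how far base plate and hub are pushed down on their spring, m: 0 up, 0.012 at the stop. It begins to sink at about 3 N, then 0.6 N more per mm; it comes fully up by itself under the discs' weight
- pocket_disc: pocket disc: the thicker disc, three teeth on each end. White plastic, 16 mm thick, lying flat; two flat sides 50 mm apart (y = +-25 mm) to grip, ends at x = +-37 mm, at +x one tab 14 mm wide, 8 thick, reaching 56 mm. Plus-shaped through bore: slots 12.4 mm wide, 39 long, along x and y (fits at every quarter turn, only one is right). Origin: centre of underside, z up. About 55 g
- spacer_disc: spacer disc: the thinner disc, plain ends. White plastic, 12 mm thick, lying flat; two flat sides 50 mm apart (y = +-25 mm) to grip, ends at x = +-35 mm, at +x one tab 14 mm wide, 8 thick, reaching 56 mm. Plus-shaped through bore: slots 12.4 mm wide, 39 long, along x and y (fits at every quarter turn, only one is right). Origin: centre of underside, z up. About 42 g
- pocket_disc_tab (a point): tip of the pocket disc's tab, 56 mm along its x axis, 4 mm above its underside
- spacer_disc_tab (a point): tip of the spacer disc's tab, 56 mm along its x axis, 4 mm above its underside
- pill_bottle: white pill bottle, 52 mm across, 85 mm tall; bystander, origin at the centre of its underside
- small_vial: glass vial with metal cap, 24 mm across, 42 mm tall; bystander, origin at the centre of its underside
- tablet_carton: small white carton 45 x 90 x 30 mm; bystander, origin at the centre of its underside
Things that resemble listed ones, but are neither listed nor needed, are in the scene too. Leave any black or yellow look-alike of the pocket_disc alone.

How it is judged:
By the outcome, as a careful person would: the job done as asked, in the order asked, and still so for the second after the job is handed in, with the robot touching nothing.
It also fails if it takes over 72 s, if anything falls off the work surface, if the arm or the gripper's body presses on something with over 40 N, if the wrist force passes 120 N, or if a joint passes its speed limit or range.

## Working session

There is one attempt and no reset: what is moved stays moved. The work goes in short steps, Python scripts to look and compute and a shell command to move; the robot and the scene stay as the last step left them, time stands still between calls to the robot, and variables do not carry over. Pictures are saved under pics/ and viewed, at most 11 in all, crops included, and the job is handed in when it is done.

```bash
ls; mkdir -p pics; python3 - <<'E'
from bench import arm,snapshot,camera_info
import cv2,numpy as np
s=arm.get_state();print({k:np.round(v,3) for k,v in s.items()})
ims=[snapshot(n) for n in("scene","top")]
for n,i in zip(("scene","top"),ims):
    cv2.imwrite(f'pics/{n}0.png',i[...,::-1]);c=camera_info(n);print(n,np.round(c['mtx'],1).tolist(),np.round(c['extrinsics'],3).tolist(),[k for k in c])
cv2.imwrite('pics/a.png',cv2.resize(ims[1],(800,600),interpolation=cv2.INTER_CUBIC)[...,::-1])
cv2.imwrite('pics/b.png',cv2.resize(ims[0],(800,600),interpolation=cv2.INTER_CUBIC)[...,::-1])
E
```

```text
pics
{'time_s': np.float64(0.0), 'joints': array([-1.218,  0.478,  0.022,  1.556, -0.012,  1.109, -0.083]), 'dq': array([ 0.   ,  0.001,  0.   , -0.002,  0.   ,  0.   , -0.   ]), 'joint_efforts': array([ 1.0000e-03, -5.9644e+01,  1.6080e+00, -2.8121e+01,  1.2000e-02,
        9.0000e-03,  0.0000e+00]), 'ee_pos': array([0.3  , 0.604, 0.23 ]), 'eef_rot': array([-3.14 ,  0.   ,  2.681]), 'ft_force': array([0.565, 0.15 , 0.544]), 'moment': array([0.005, 0.009, 0.023]), 'finger_force': np.float64(0.0), 'grip_width': np.float64(0.085)}
scene [[358.9, 0.0, 259.3], [0.0, 358.9, 194.9], [0.0, 0.0, 1.0]] [[-0.243, 0.97, -0.022, 0.238], [-0.572, -0.125, 0.81, 0.266], [0.783, 0.21, 0.585, -1.3], [0.0, 0.0, 0.0, 1.0]] ['mtx', 'extrinsics']
top [[426.2, 0.0, 255.4], [0.0, 426.2, 190.6], [0.0, 0.0, 1.0]] [[-0.024, -1.0, -0.019, -0.06], [0.985, -0.027, 0.168, -0.601], [-0.169, -0.014, 0.986, -1.035], [0.0, 0.0, 0.0, 1.0]] ['mtx', 'extrinsics']
```

View pics/a.png

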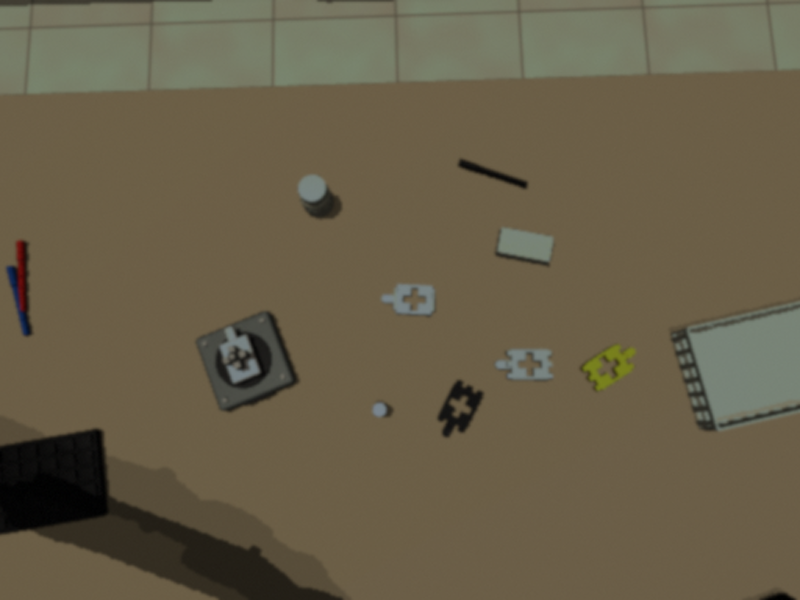

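View pics/b.png

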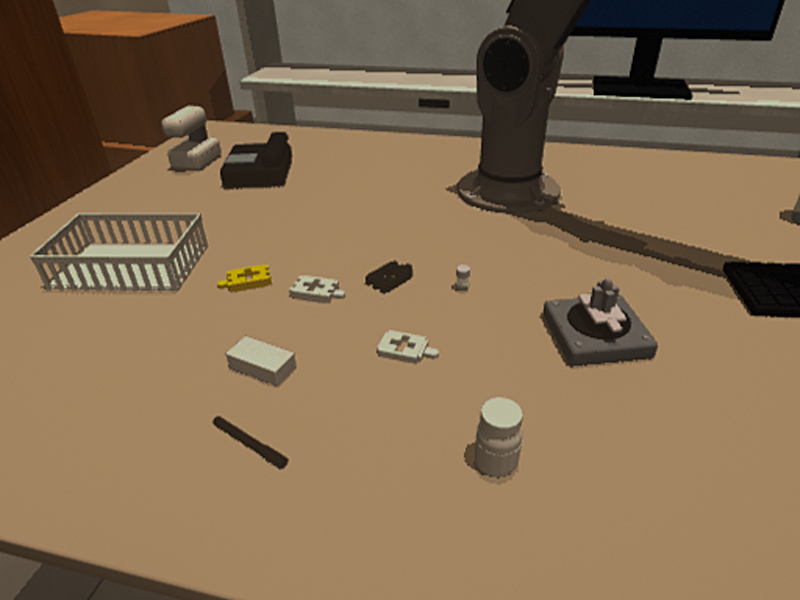

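The top view (800x600) shows the pocket disc (toothed, white) at (528,365) with its tab to the left. The spacer (plain ends) is at (412,299), also tab left. The drive unit is at (245,360), tab up and slightly left. The vial is at (380,410), the bottle at (315,192), and the black and yellow look-alikes at (460,407) and (608,367).

```bash
cat > h.py <<'E'
import numpy as np,cv2
from scipy.spatial.transform import Rotation as R
from bench import arm,snapshot,camera_info
def ray(c,uv,fish=False):
    uv=np.atleast_2d(uv).astype(float);K=c['mtx'];E=np.array(c['extrinsics'])
    x=(uv[:,0]-K[0][2])/K[0][0];y=(uv[:,1]-K[1][2])/K[1][1]
    if fish:
        r=np.hypot(x,y)+1e-12;d=np.c_[np.sin(r)*x/r,np.sin(r)*y/r,np.cos(r)]
    else: d=np.c_[x,y,np.ones(len(x))]
    d=d*[1,-1,-1]
    return -E[:3,:3].T@E[:3,3], d@E[:3,:3]
def onplane(c,uv,z,fish=False):
    o,d=ray(c,uv,fish);return (o+d*((z-o[2])/d[:,2])[:,None])[:,:2]
def pose(P):
    "disc outline points (m): orientation from long axis, tab = farthest side; centre from the sides"
    r=cv2.minAreaRect((P*1e3).astype(np.float32));b=cv2.boxPoints(r)
    e=[b[1]-b[0],b[2]-b[1]];L=[np.linalg.norm(v) for v in e];a=e[int(L[1]>L[0])];a=a/max(L)
    m=np.array(r[0]);Q=P*1e3-m
    t=Q@a; w=Q@np.array([-a[1],a[0]])
    if np.abs(w[t>max(t)-8]).max()>np.abs(w[t<min(t)+8]).max(): a=-a;t=-t
    return m+a*(t.max()-56),np.arctan2(a[1],a[0]),sorted(L)
E
python3 - <<'E'
from h import *
im=cv2.imread('pics/top0.png');c=camera_info('top')
hsv=cv2.cvtColor(im,cv2.COLOR_BGR2HSV)
m=((hsv[...,1]<70)&(hsv[...,2]>110)).astype(np.uint8)
cs,_=cv2.findContours(m,cv2.RETR_EXTERNAL,cv2.CHAIN_APPROX_NONE)
for k in cs:
    if 60<cv2.contourArea(k)<3000:
        u=k[:,0].mean(0); print(u,cv2.contourArea(k),hsv[int(u[1]),int(u[0])],[ (z,pose(onplane(c,k[:,0],z))) for z in (.014,.058)])
E
```

```text
[155.46153846 237.28846154] 89.0 [95 16 95] [(0.014, (array([480.86438193, 219.66965907]), np.float32(-1.238834), [np.float32(26.69252), np.float32(44.81633)])), (0.058, (array([477.55351905, 209.41327502]), np.float32(-1.2388325), [np.float32(25.630524), np.float32(43.03321)]))]
[336.35779817 232.55963303] 448.5 [ 19  83 107] [(0.014, (array([ 491.05565887, -287.34970369]), np.float32(1.5457268), [np.float32(46.342045), np.float32(92.76408)])), (0.058, (array([ 488.0096774 , -281.76727009]), np.float32(1.5457269), [np.float32(44.498295), np.float32(89.07328)]))]
[149.11666667 218.98333333] 117.0 [ 90  18 130] [(0.014, (array([531.33686955, 238.07929794]), np.float32(-1.2717686), [np.float32(44.615013), np.float32(44.778664)])), (0.058, (array([546.41545641, 161.17248968]), np.float32(1.8698255), [np.float32(42.839943), np.float32(42.997105)]))]
[262.12790698 190.5       ] 468.0 [20 74 96] [(0.014, (array([ 604.8321626 , -100.86935258]), np.float32(1.5381478), [np.float32(50.75019), np.float32(86.9192)])), (0.058, (array([ 597.24258359, -102.70584399]), np.float32(1.5381482), [np.flo
[... 2519 characters left out ...]
.058, (array([1109.43215043, -235.35411623]), np.float32(-1.6074479), [np.float32(23.969467), np.float32(207.36096)]))]
[212.59638554   5.36144578] 606.0 [ 29  47 119] [(0.014, (array([1141.58247037,  -19.47566191]), np.float32(-1.6074247), [np.float32(34.408333), np.float32(215.0918)])), (0.058, (array([1112.78983658,  -20.09713256]), np.float32(-1.6074373), [np.float32(33.039265), np.float32(206.53438)]))]
[135.5          6.57058824] 854.0 [ 40  44 127] [(0.014, (array([1148.62288815,  307.33213096]), np.float32(1.5723194), [np.float32(40.23564), np.float32(216.08151)])), (0.058, (array([1119.47363778,  289.25352752]), np.float32(1.5723201), [np.float32(38.63481), np.float32(207.48434)]))]
```

```bash
cat >> h.py <<'E'
def go(x,y,z=None,yaw=None):
    "print what's needed, in the tool's axes (cm, rad)"
    s=arm.get_state();p=np.array(s['ee_pos']);r=R.from_euler('xyz',s['eef_rot'])
    d=np.array([x,y,p[2] if z is None else z])-p
    print('now',np.round(p*1e3,1),np.round(s['eef_rot'],3),'t',s['time_s'],'shift cm',np.round(r.inv().apply(d)*100,2),end=' ')
    if yaw is not None:
        for k in(0,np.pi):
            q=(r.inv()*R.from_euler('xyz',[np.pi,0,yaw+k])).as_rotvec();print('turn',np.round(q,3),end=' ')
    print('joints',np.round(s['joints'],2),'F',np.round(s['ft_force'],1))
E
python3 - <<'E'
from h import *
c=camera_info('wrist');s=arm.get_state();E=np.array(c['extrinsics']);r=R.from_euler('xyz',s['eef_rot'])
print(np.round(c['mtx'],1).tolist(),'cam pos in tool',r.inv().apply(-E[:3,:3].T@E[:3,3]-s['ee_pos']),'cam axis in tool',r.inv().apply(-E[2,:3]),'right',r.inv().apply(E[0,:3]))
go(.49,.2,.26,-0.3+np.pi/2+.3)
E
```

```text
[[297.3, 0.0, 257.1], [0.0, 297.3, 192.1], [0.0, 0.0, 1.0]] cam pos in tool [ 0.08184019  0.00192114 -0.14271228] cam axis in tool [-3.14867556e-01 -6.86891516e-05  9.49135616e-01] right [-1.13432918e-03  9.99999310e-01 -3.03933756e-04]
now [299.9 604.1 230.4] [-3.14   0.     2.681] t 0.1 shift cm [-34.99 -27.75  -2.91] turn [-1.00e-03  1.00e-03  1.11e+00] turn [-1.000e-03 -2.000e-03 -2.032e+00] joints [-1.22  0.48  0.02  1.56 -0.01  1.11 -0.08] F [-0.6  0.3  0.4]
```

```bash
python3 -m creep '[[-3.5,-2.78,0.2,0,0,0,1],[-3.5,-2.78,0.2,0,0,0,1],[-3.5,-2.78,0.2,0,0,0,1],[-3.5,-2.78,0.2,0,0,0,1],[-3.5,-2.78,0.2,0,0,0,1],[-3.5,-2.78,0.2,0,0,0,1],[-3.5,-2.78,0.2,0,0,0,1],[-3.5,-2.78,0.2,0,0,0,1],[-3.5,-2.78,0.2,0,0,0,1],[-3.5,-2.78,0.2,0,0,0,1],[0,0,0,0,0,0,1],[0,0,0,0,0,0,1]]'
python3 - <<'E'
from h import *
go(.49,.2);c=camera_info('wrist');im=snapshot('wrist');np.save('w1.npy',c);cv2.imwrite('pics/w1.png',im[...,::-1])
cv2.imwrite('pics/w1v.png',cv2.resize(im,(800,600),interpolation=cv2.INTER_CUBIC)[...,::-1])
E
```

```text
time_s: 1.3
ee_pos: [0.4902, 0.1988, 0.211]
eef_rot: [-3.141, -0.0, 2.678]
ft_force: [-0.3, 0.6, 1.2]
grip_width: 0.0853
finger_force: 0.0
now [490.2 198.8 211. ] [-3.141 -0.     2.678] t 1.3 shift cm [ 0.07  0.1  -0.  ] joints [-0.65  0.26  0.18  1.93 -0.06  0.95  0.66] F [-0.3  0.6  1.2]
```

View pics/w1v.png

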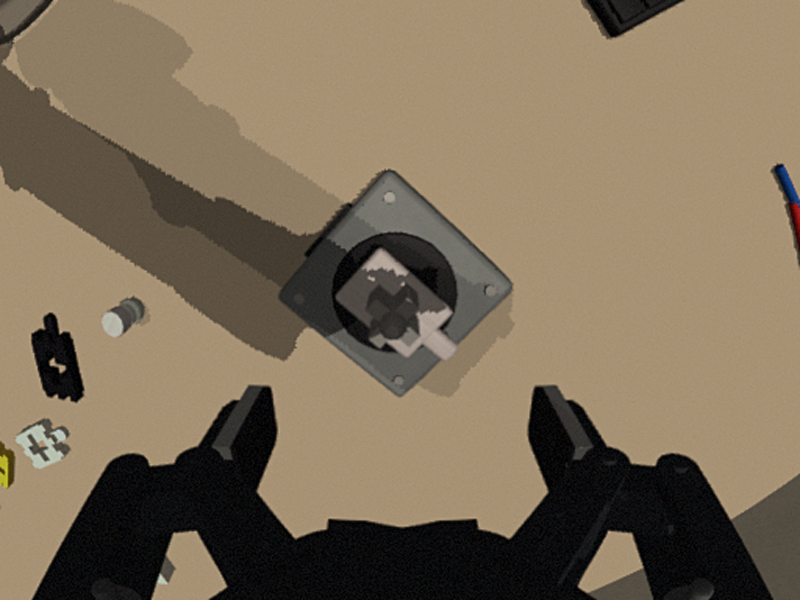

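Wrist view: drive-unit top corners (388,170), (512,288), (400,396), (280,296). The rotor is at about (395,305) with its tab tip near (448,350). The rotor needs a closer look.

```bash
python3 - <<'E'
from h import *
im=cv2.imread('pics/w1.png')[100:260,170:335]
o=cv2.resize(im,None,fx=3.6,fy=3.6,interpolation=cv2.INTER_CUBIC);o=np.clip(o*1.4,0,255).astype(np.uint8)
cv2.imwrite('pics/w1c.png',o);print(o.shape)
E
```

```text
(576, 594, 3)
```

View pics/w1c.png

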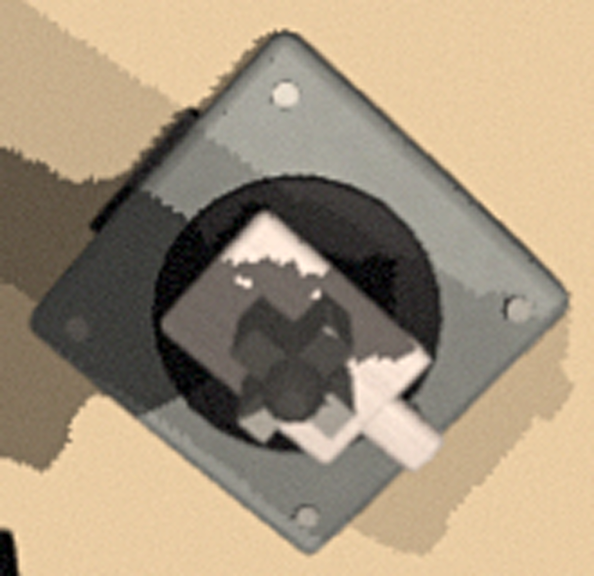

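Crop: plate corners (265,210), (433,358), (327,463), (162,325). Tab tip corners (441,437) and (415,470). Drive screws (286,94), (518,308), (306,516), (76,327).

```bash
python3 - <<'E'
from h import *
c=np.load('w1.npy',allow_pickle=True).item()
f=lambda P,z:onplane(c,np.array(P)/3.6+[170,100]-0.36,z,True)*1e3
p=f([(265,210),(433,358),(327,463),(162,325)],.058)
s=f([(286,94),(518,308),(306,516),(76,327)],.035)
t=f([(441,437),(415,470)],.058)
an=lambda v:round(float(np.arctan2(v[1],v[0])),3)
print('plate ctr',p.mean(0),'sides',[np.linalg.norm(p[i]-p[i-1]).round(1) for i in range(4)],'yaw',an(p[1]-p[0]),an(p[2]-p[3]),'+-90:',an(p[1]-p[2]),an(p[0]-p[3]))
print('screws ctr',s.mean(0),'yaw',an(s[1]-s[0]),an(s[2]-s[3]))
print('tab',t.mean(0),np.linalg.norm(t[0]-t[1]),an(t.mean(0)-p.mean(0)),np.linalg.norm(t.mean(0)-p.mean(0)), an(t.mean(0)-s.mean(0)))
go(.49,-.285,.20,1.546)
E
```

```text
plate ctr [505.54018623 187.42901353] sides [np.float64(45.8), np.float64(65.9), np.float64(46.1), np.float64(65.6)] yaw 0.37 0.366 +-90: 1.936 1.944
screws ctr [505.09095913 186.70546155] yaw 0.365 0.366
tab [555.54068043 206.58706074] 13.3692198757448 0.366 53.54512295606584 0.375
now [489.7 200.3 211.1] [-3.142e+00 -1.000e-03  2.681e+00] t 1.35 shift cm [-21.62 -43.45   1.1 ] turn [-0.000e+00 -1.000e-03  1.135e+00] turn [ 1.000e-03 -0.000e+00 -2.007e+00] joints [-0.65  0.26  0.17  1.93 -0.06  0.95  0.66] F [-0.2  0.8 -0.9]
```

```bash
python3 -m creep '[[-2.16,-4.34,0.6,0,0,0,1],[-2.16,-4.34,0.6,0,0,0,1],[-2.16,-4.34,0.6,0,0,0,1],[-2.16,-4.34,0.6,0,0,0,1],[-2.16,-4.34,0.6,0,0,0,1],[-2.16,-4.34,0.6,0,0,0,1],[-2.16,-4.34,0.6,0,0,0,1],[-2.16,-4.34,0.6,0,0,0,1],[-2.16,-4.34,0.6,0,0,0,1],[-2.16,-4.34,0.6,0,0,0,1]]' && python3 -m creep '[[0,0,0,0,0,0.142,1],[0,0,0,0,0,0.142,1],[0,0,0,0,0,0.142,1],[0,0,0,0,0,0.142,1],[0,0,0,0,0,0.142,1],[0,0,0,0,0,0.142,1],[0,0,0,0,0,0.142,1],[0,0,0,0,0,0.142,1],[0,0,0,0,0,0,1],[0,0,0,0,0,0,1]]'
python3 - <<'E'
from h import *
go(.49,-.285,None,1.546);c=camera_info('wrist');im=snapshot('wrist');np.save('w2.npy',c);cv2.imwrite('pics/w2.png',im[...,::-1])
cv2.imwrite('pics/w2v.png',cv2.resize(im,(800,600),interpolation=cv2.INTER_CUBIC)[...,::-1])
hsv=cv2.cvtColor(im,cv2.COLOR_RGB2HSV)
m=((hsv[...,1]<60)&(hsv[...,2]>140)).astype(np.uint8)
cs,_=cv2.findContours(m,cv2.RETR_EXTERNAL,cv2.CHAIN_APPROX_NONE)
for k in cs:
    if 500<cv2.contourArea(k): print(k[:,0].mean(0),cv2.contourArea(k),*pose(onplane(c,k[:,0],.016,True)))
E
```

```text
time_s: 2.35
ee_pos: [0.4916, -0.2845, 0.1509]
eef_rot: [3.141, -0.0, 2.685]
ft_force: [0.7, -0.4, 0.3]
grip_width: 0.0852
finger_force: 0.0
time_s: 3.35
ee_pos: [0.4913, -0.2833, 0.151]
eef_rot: [-3.141, -0.0, 1.551]
ft_force: [0.2, 0.4, 0.3]
grip_width: 0.0854
finger_force: 0.0
now [ 491.3 -283.3  151. ] [-3.141 -0.     1.551] t 3.35 shift cm [-0.17 -0.13 -0.  ] turn [-0.    -0.     0.005] turn [ 1.000e-03 -1.000e-03 -3.136e+00] joints [-0.09  0.46  0.66  1.93 -0.36  0.88  0.74] F [0.2 0.4 0.3]
[440.14832536 185.55502392] 2411.5 [ 700.17845473 -281.24628381] -1.7952069 [np.float32(46.76676), np.float32(94.29069)]
[254.95842956 169.15473441] 2031.5 [ 488.6625801  -283.35832643] 1.5435373 [np.float32(50.923702), np.float32(81.532364)]
[368.72928177  15.27071823] 1035.5 [ 631.58027852 -115.05579711] 3.0818496 [np.float32(37.814686), np.float32(49.12402)]
```

View pics/w2v.png

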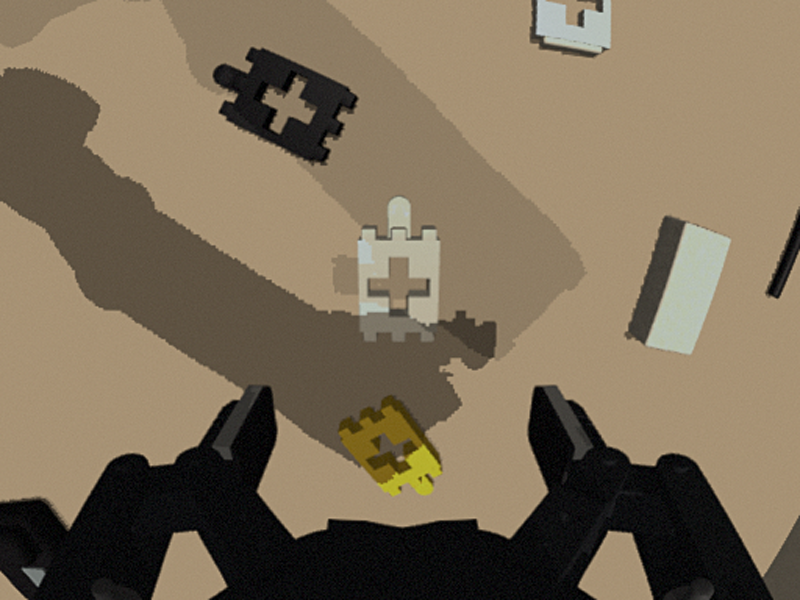

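Wrist view: the pocket disc is upright at (399,286), bore from (368,·) to (430,·), tab up at (399,200). The yellow disc's nearest corners are (388,396) and (340,432), and the carton's near-left edge is at (628,335).

```bash
python3 - <<'E'
from h import *
c=np.load('w2.npy',allow_pickle=True).item()
f=lambda P,z:onplane(c,np.array(P)*.64,z,True)*1e3
print('bore l,r,t,b',f([(368,286),(430,286),(399,257),(399,313)],.016).round(1).tolist())
e=f([(358,240),(359.5,340),(440,240),(437,340)],.016);print('side pts',e.round(1).tolist())
print('tab',f([(399,197)],.008),'yellow',f([(388,396),(340,432),(440,465)],.016).round(1).tolist())
go(.490,-.284,.001,1.546)
E
```

```text
bore l,r,t,b [[470.1, -282.5], [508.8, -283.3], [489.8, -264.4], [489.0, -300.8]]
side pts [[465.1, -253.1], [462.8, -319.0], [515.0, -254.2], [513.3, -320.0]]
tab [[ 490.58340566 -228.26135306]] yellow [[480.1, -361.4], [444.3, -391.6], [517.0, -423.4]]
now [ 491.1 -283.7  151.1] [-3.141 -0.     1.55 ] t 3.4 shift cm [-0.04 -0.11 15.01] turn [-0.    -0.     0.004] turn [ 1.000e-03 -0.000e+00 -3.137e+00] joints [-0.09  0.46  0.66  1.93 -0.36  0.88  0.74] F [-0.1  0.2  0. ]
```

```bash
python3 -m creep '[[0.06,-0.16,3.5,0,0,0.005,1],[0,0,3.5,0,0,0,1],[0,0,3.5,0,0,0,1],[0,0,2.5,0,0,0,1],[0,0,1.9,0,0,0,1],[0,0,0,0,0,0,0.3],[0,0,0,0,0,0,0.3],[0,0,0,0,0,0,0.3],[0,0,0,0,0,0,0.3],[0,0,0,0,0,0,0.3],[0,0,0,0,0,0,0.3]]' 40
```

```text
time_s: 4.5
ee_pos: [0.4899, -0.2845, 0.0036]
eef_rot: [3.139, 0.001, 1.54]
ft_force: [-1.5, -0.5, 7.1]
grip_width: 0.0489
finger_force: 42.4
```

```bash
python3 -m creep '[[0,0,-1,0,0,0,0.3],[0,0,-3,0,0,0,0.3],[0,0,-4,0,0,0,0.3],[0,0,-4,0,0,0,0.3],[0,0,-4,0,0,0,0.3],[0,0,0,0,0,0,0.3],[0,0,0,0,0,0,0.3]]' 
python3 - <<'E'
from h import *
go(.505,.187,None,.369+np.pi);c=camera_info('wrist');im=snapshot('wrist');np.save('w3.npy',c);cv2.imwrite('pics/w3.png',im[...,::-1])
cv2.imwrite('pics/w3v.png',cv2.resize(im,(800,600),interpolation=cv2.INTER_CUBIC)[...,::-1])
E
```

```text
time_s: 5.2
ee_pos: [0.4893, -0.284, 0.1634]
eef_rot: [3.139, 0.0, 1.54]
ft_force: [0.1, -0.0, -0.6]
grip_width: 0.0488
finger_force: 41.7
now [ 489.3 -284.   163.4] [3.139 0.    1.54 ] t 5.2 shift cm [47.13  0.12 -0.  ] turn [ 0.002  0.002 -1.97 ] turn [ 2.000e-03 -1.000e-03  1.171e+00] joints [-0.11  0.44  0.68  1.92 -0.36  0.9   0.72] F [ 0.1 -0.  -0.6]
```

View pics/w3v.png

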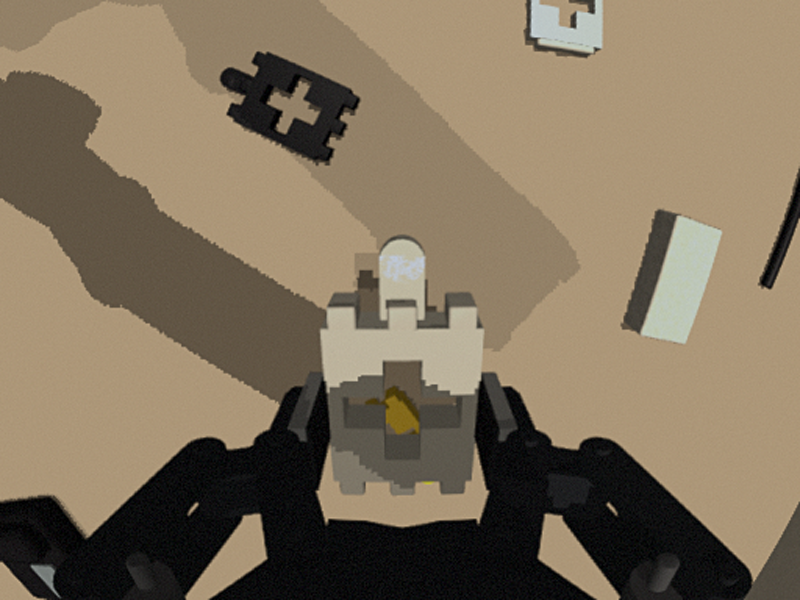

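Wrist view: the disc is held squarely. Bore slot edges u 384/421, v 362/458, cross arm u 344 to 461 and v about 398 to 433, tab tip (402,238).

```bash
python3 - <<'E'
from h import *
c=np.load('w3.npy',allow_pickle=True).item();p=np.array([.4893,-.284,.1634]);r=R.from_euler('xyz',[3.139,0,1.54])
def f(P,z):
    q=onplane(c,np.array(P)*.64,z,True);return (r.inv().apply(np.c_[q,np.full(len(q),z)]-p)*1e3).round(1)[:,:2].tolist()
z=.1634-.0036+.016
print('slot l,r',f([(384,410),(421,410)],z),'t,b',f([(402,362),(402,458)],z),'ends',f([(344,415),(461,415)],z))
print('sides',f([(321,330),(331,470),(483,330),(472,470)],z),'tab',f([(402,238)],z-.008))
E
```

```text
slot l,r [[2.0, -5.8], [2.0, 6.3]] t,b [[19.6, 0.1], [-18.0, 0.1]] ends [[-0.1, -19.1], [-0.2, 19.6]]
sides [[30.3, -24.6], [-24.1, -25.3], [30.3, 24.9], [-24.2, 25.1]] tab [[57.0, 0.1]]
```

```bash
python3 -m creep '[[3.5,0.02,0,0,0,0,0.3],[4.8,0.02,0,0,0,0,0.3],[4.9,0.02,0,0,0,0,0.3],[4.9,0.02,0,0,0,0,0.3],[4.9,0.02,0,0,0,0,0.3],[4.9,0.02,0,0,0,0,0.3],[4.9,0.02,0,0,0,0,0.3],[4.9,0.02,0,0,0,0,0.3],[4.9,0.02,0,0,0,0,0.3],[4.5,0.02,0,0,0,0,0.3]]' && python3 -m creep '[[0,0,0,0,0,-0.14,0.3],[0,0,0,0,0,-0.14,0.3],[0,0,0,0,0,-0.14,0.3],[0,0,0,0,0,-0.14,0.3],[0,0,0,0,0,-0.14,0.3],[0,0,0,0,0,-0.14,0.3],[0,0,0,0,0,-0.14,0.3],[0,0,0,0,0,-0.14,0.3],[0,0,0,0,0,-0.14,0.3],[0,0,0,0,0,-0.14,0.3],[0,0,0,0,0,-0.14,0.3],[0,0,0,0,0,-0.14,0.3]]' && python3 -m creep '[[0,0,0,0,0,-0.14,0.3],[0,0,0,0,0,-0.15,0.3],[0,0,0,0,0,0,0.3],[0,0,0,0,0,0,0.3]]'
python3 - <<'E'
from h import *
go(.5059,.1873,None,.369+np.pi);c=camera_info('wrist');im=snapshot('wrist');np.save('w4.npy',c);cv2.imwrite('pics/w4.png',im[...,::-1])
o=cv2.resize(im[130:360,130:390],None,fx=2.5,fy=2.5,interpolation=cv2.INTER_CUBIC)
cv2.imwrite('pics/w4v.png',np.clip(o*1.3,0,255)[...,::-1])
E
```

```text
time_s: 6.25
ee_pos: [0.504, 0.1887, 0.1608]
eef_rot: [-3.139, 0.001, 1.541]
ft_force: [-0.2, -0.1, 0.4]
grip_width: 0.0489
finger_force: 41.7
time_s: 7.45
ee_pos: [0.5042, 0.186, 0.1605]
eef_rot: [-3.14, -0.004, -3.058]
ft_force: [0.2, 0.1, -0.1]
grip_width: 0.049
finger_force: 41.7
time_s: 7.85
ee_pos: [0.5048, 0.1861, 0.1612]
eef_rot: [-3.142, -0.002, -2.778]
ft_force: [0.3, 0.6, 0.0]
grip_width: 0.0489
finger_force: 41.7
now [504.8 186.1 161.2] [-3.142e+00 -2.000e-03 -2.778e+00] t 7.85 shift cm [-0.15  0.07 -0.  ] turn [-0.    -0.002 -0.005] turn [-0.004  0.     3.137] joints [-0.61  0.34  0.17  1.96 -0.08  0.85  1.54] F [0.3 0.6 0. ][ WARN:0@0.446] global loadsave.cpp:1063 imwrite_ Unsupported depth image for selected encoder is fallbacked to CV_8U.
```

View pics/w4v.png

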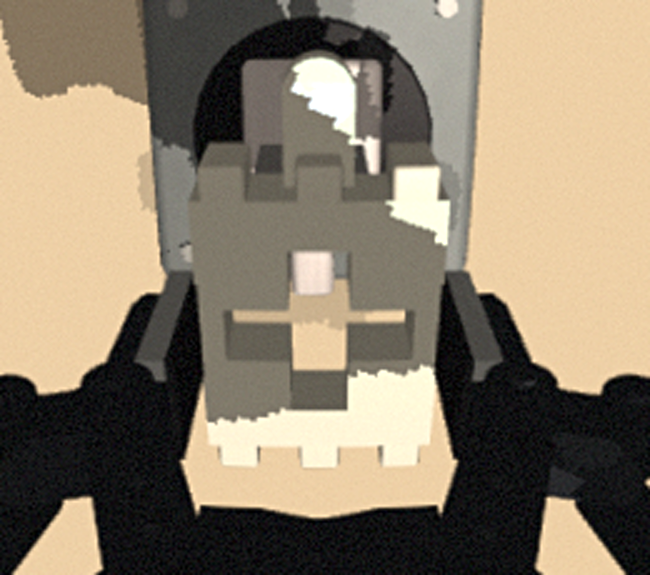

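Crop: plate edges at u 243/382 (v≈100), base tab seen through the bore at u 293 to 333 with its tip edge near v 250 to 292. Disc centre line at u≈320.

```bash
python3 - <<'E'
from h import *
c=np.load('w4.npy',allow_pickle=True).item();s=arm.get_state();p=np.array(s['ee_pos']);r=R.from_euler('xyz',s['eef_rot'])
def f(P,z):
    q=onplane(c,np.array(P)/2.5+[130,130]-.3,z,True);return (r.inv().apply(np.c_[q,np.full(len(q),z)]-p)*1e3).round(1)[:,:2].tolist()
print('plate l,r,l,r',f([(243,65),(382,65),(244,135),(381,135)],.058),'back',f([(265,60)],.058))
print('tab',f([(293,270),(333,270),(313,293)],.058))
print('unit l',f([(150,50),(163,240)],.035),'r',f([(477,50),(468,240)],.035))
z=.1612-.0036+.016
print('slot',f([(291,330),(348,330),(318,408)],z),'ends',f([(224,330),(415,330)],z))
E
```

```text
plate l,r,l,r [[31.2, -23.6], [31.1, 23.3], [6.5, -24.0], [6.4, 23.5]] back [[32.9, -16.1]]
tab [[-45.6, -7.7], [-45.6, 7.1], [-55.4, -0.3]]
unit l [[32.9, -60.8], [-44.4, -61.0]] r [[32.6, 60.9], [-44.6, 62.1]]
slot [[-0.3, -3.9], [-0.3, 7.8], [-20.6, 1.6]] ends [[-0.5, -17.7], [-0.6, 21.6]]
```

```bash
python3 -m creep '[[0.08,-0.2,1.5,0,0,0,0.3],[0,0,2,0,0,0,0.3],[0,0,1.5,0,0,0,0.3],[0,0,0,0,0,0,0.3],[0,0,0,0,0,0,0.3]]'
python3 - <<'E'
from h import *
go(.5059,.1873,None,.369+np.pi);c=camera_info('wrist');im=snapshot('wrist');np.save('w5.npy',c);cv2.imwrite('pics/w5.png',im[...,::-1])
o=cv2.resize(im[130:360,130:390],None,fx=2.5,fy=2.5,interpolation=cv2.INTER_CUBIC)
cv2.imwrite('pics/w5v.png',np.clip(o*1.5,0,255).astype(np.uint8)[...,::-1])
E
```

```text
time_s: 8.4
ee_pos: [0.5054, 0.1844, 0.1123]
eef_rot: [-3.141, -0.001, -2.775]
ft_force: [-0.4, -0.6, -0.3]
grip_width: 0.0488
finger_force: 41.7
now [505.4 184.4 112.3] [-3.141e+00 -1.000e-03 -2.775e+00] t 8.4 shift cm [-0.15  0.25 -0.  ] turn [-0.    -0.001 -0.002] turn [-1.000e-03  0.000e+00  3.139e+00] joints [-0.6   0.41  0.16  2.   -0.09  0.75  1.56] F [-0.4 -0.6 -0.3]
```

View pics/w5v.png

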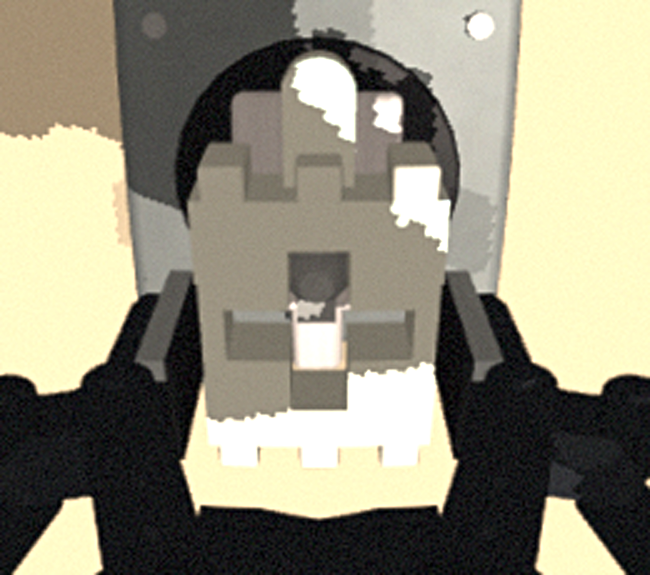

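Crop: nose top at about (318,283). Plate edges 232/403 (centre 317.5), back edge v≈92. Disc slot spans 289 to 348 and v 252 to 408. Laterally it now lines up.

```bash
python3 - <<'E'
from h import *
c=np.load('w5.npy',allow_pickle=True).item();s=arm.get_state();p=np.array(s['ee_pos']);r=R.from_euler('xyz',s['eef_rot'])
def f(P,z):
    q=onplane(c,np.array(P)/2.5+[130,130]-.3,z,True);return (r.inv().apply(np.c_[q,np.full(len(q),z)]-p)*1e3).round(1)[:,:2].tolist()
print('plate',f([(232,110),(403,110),(317,92)],.058),'nose',f([(318,283)],.104))
z=p[2]-.0036+.016
print('slot',f([(289,330),(348,330),(318,408),(318,252)],z),'ends',f([(225,330),(414,330)],z),'tabtip',f([(318,52)],z-.008))
E
```

```text
plate [[28.7, -21.9], [28.7, 25.1], [33.7, 1.5]] nose [[-0.1, 1.7]]
slot [[0.3, -4.2], [0.3, 7.8], [-19.9, 1.7], [18.0, 1.7]] ends [[0.1, -17.3], [0.0, 21.4]] tabtip [[55.5, 1.8]]
```

```bash
python3 -m creep '[[0.05,-0.02,0.4,0,0,0,0.3],[0,0,0.3,0,0,0,0.3],[0,0,0,0,0,0,0.3]]'; python3 -m creep '[[0,0,0.3,0,0,0,0.3],[0,0,0.2,0,0,0,0.3],[0,0,0,0,0,0,0.3]]'
```

```text
time_s: 8.75
ee_pos: [0.5049, 0.184, 0.1052]
eef_rot: [3.142, -0.0, -2.773]
ft_force: [0.3, 0.0, -0.9]
grip_width: 0.0489
finger_force: 41.7
time_s: 9.05
ee_pos: [0.5049, 0.1839, 0.1]
eef_rot: [-3.142, -0.001, -2.773]
ft_force: [-0.2, 0.3, -0.8]
grip_width: 0.0487
finger_force: 41.7
```

```bash
python3 -m creep '[[0,0,0.2,0,0,0,0.3],[0,0,0.1,0,0,0,0.3],[0,0,0,0,0,0,0.3]]'; python3 -m creep '[[0,0,0.15,0,0,0,0.3],[0,0,0.15,0,0,0,0.3],[0,0,0,0,0,0,0.3]]'
```

```text
time_s: 9.35
ee_pos: [0.505, 0.184, 0.0971]
eef_rot: [3.142, -0.0, -2.773]
ft_force: [-0.4, 0.2, -0.8]
grip_width: 0.049
finger_force: 41.7
time_s: 9.65
ee_pos: [0.505, 0.184, 0.0941]
eef_rot: [3.142, -0.0, -2.773]
ft_force: [0.1, 0.5, -0.8]
grip_width: 0.049
finger_force: 41.7
```

Nose is in cleanly; next are the rib tops (TCP ≈ 93.6 mm).

```bash
python3 -m creep '[[0,0,0.1,0,0,0,0.3],[0,0,0.1,0,0,0,0.3],[0,0,0,0,0,0,0.3]]'; python3 -m creep '[[0,0,0.15,0,0,0,0.3],[0,0,0.1,0,0,0,0.3],[0,0,0,0,0,0,0.3]]'
```

```text
time_s: 9.95
ee_pos: [0.505, 0.184, 0.0921]
eef_rot: [-3.142, -0.0, -2.773]
ft_force: [-0.1, -0.4, -0.5]
grip_width: 0.049
finger_force: 41.7
time_s: 10.25
ee_pos: [0.505, 0.184, 0.0896]
eef_rot: [-3.142, -0.0, -2.773]
ft_force: [-0.3, 0.4, -0.7]
grip_width: 0.0492
finger_force: 41.7
```

```bash
python3 -m creep '[[0,0,0.2,0,0,0,0.3],[0,0,0.2,0,0,0,0.3],[0,0,0.2,0,0,0,0.3],[0,0,0,0,0,0,0.3]]'; python3 -m creep '[[0,0,0.3,0,0,0,0.3],[0,0,0.3,0,0,0,0.3],[0,0,0.3,0,0,0,0.3],[0,0,0.3,0,0,0,0.3],[0,0,0,0,0,0,0.3]]'
```

```text
time_s: 10.65
ee_pos: [0.5049, 0.1839, 0.0834]
eef_rot: [-3.142, -0.001, -2.773]
ft_force: [1.0, 0.0, -0.3]
grip_width: 0.0489
finger_force: 41.7
time_s: 11.15
ee_pos: [0.5048, 0.1839, 0.0713]
eef_rot: [-3.141, -0.001, -2.773]
ft_force: [-0.5, -0.0, -1.3]
grip_width: 0.0488
finger_force: 41.7
```

```bash
python3 -m creep '[[0,0,0.3,0,0,0,0.3],[0,0,0.2,0,0,0,0.3],[0,0,0.1,0,0,0,0.3],[0,0,0,0,0,0,0.3],[0,0,0,0,0,0,0.3]]'; python3 -m creep '[[0,0,0.1,0,0,0,0.3],[0,0,0.1,0,0,0,0.3],[0,0,0.1,0,0,0,0.3],[0,0,0,0,0,0,0.3],[0,0,0,0,0,0,0.3]]'
```

```text
time_s: 11.65
ee_pos: [0.5051, 0.1841, 0.0658]
eef_rot: [3.142, 0.0, -2.773]
ft_force: [-0.2, -0.9, -1.1]
grip_width: 0.049
finger_force: 41.7
time_s: 12.15
ee_pos: [0.5051, 0.184, 0.0627]
eef_rot: [-3.142, -0.0, -2.773]
ft_force: [0.5, -0.1, -1.0]
grip_width: 0.0484
finger_force: 41.7
```

```bash
python3 -m creep '[[0,0,0.05,0,0,0,0.3],[0,0,0.05,0,0,0,0.3],[0,0,0,0,0,0,0.3],[0,0,0,0,0,0,0.3]]'; python3 -m creep '[[0,0,0.05,0,0,0,0.3],[0,0,0.05,0,0,0,0.3],[0,0,0,0,0,0,0.3],[0,0,0,0,0,0,0.3]]'
```

```text
time_s: 12.55
ee_pos: [0.5051, 0.1841, 0.0618]
eef_rot: [3.142, -0.0, -2.773]
ft_force: [0.1, 0.7, -0.7]
grip_width: 0.0489
finger_force: 41.7
time_s: 12.95
ee_pos: [0.5052, 0.1841, 0.061]
eef_rot: [3.142, 0.0, -2.773]
ft_force: [-0.3, 0.4, 3.6]
grip_width: 0.0487
finger_force: 42.1
```

```bash
python3 -m creep '[[0,0,-0.05,0,0,0,0.6],[0,0,0,0,0,0,0.8],[0,0,0,0,0,0,1],[0,0,0,0,0,0,1],[0,0,0,0,0,0,1],[0,0,-2,0,0,0,1],[0,0,-4,0,0,0,1],[0,0,-5,0,0,0,1],[0,0,0,0,0,0,1],[0,0,0,0,0,0,1]]'
python3 - <<'E'
from h import *
go(.604,-.102,.15,1.538);c=camera_info('wrist');im=snapshot('wrist');np.save('w6.npy',c);cv2.imwrite('pics/w6.png',im[...,::-1])
o=cv2.resize(im[90:330,130:390],None,fx=2.4,fy=2.4,interpolation=cv2.INTER_CUBIC)
cv2.imwrite('pics/w6v.png',np.clip(o*1.2,0,255).astype(np.uint8)[...,::-1])
E
```

```text
time_s: 13.95
ee_pos: [0.5058, 0.1844, 0.1725]
eef_rot: [3.141, 0.003, -2.773]
ft_force: [-0.5, 0.4, -0.3]
grip_width: 0.0854
finger_force: 0.0
now [505.8 184.4 172.5] [ 3.141e+00  3.000e-03 -2.773e+00] t 13.95 shift cm [  1.16 -30.25   2.23] turn [3.000e-03 1.000e-03 1.972e+00] turn [-1.00e-03  3.00e-03 -1.17e+00] joints [-0.61  0.32  0.18  1.95 -0.07  0.87  1.54] F [-0.5  0.4 -0.3]
```

View pics/w6v.png

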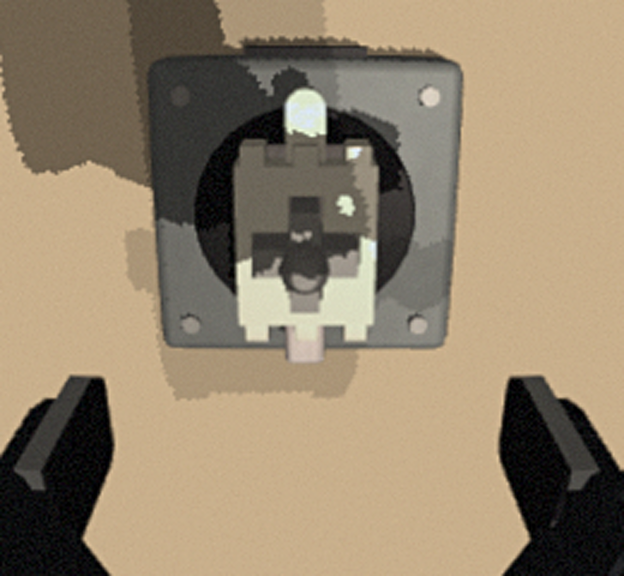

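The pocket disc is down on the plate, its tab (306,90) opposite the base tab (305,355). Next is the spacer.

```bash
python3 -m creep '[[0.18,-4.28,0,0,0,0,1],[0.18,-4.28,0,0,0,0,1],[0.18,-4.28,0.4,0,0,0,1],[0.18,-4.28,0.4,0,0,0,1],[0.18,-4.28,0.4,0,0,0,1],[0.18,-4.28,0.4,0,0,0,1],[0.18,-4.28,0.6,0,0,0,1]]' && python3 -m creep '[[0,0,0,0,0,0.141,1],[0,0,0,0,0,0.141,1],[0,0,0,0,0,0.141,1],[0,0,0,0,0,0.141,1],[0,0,0,0,0,0.141,1],[0,0,0,0,0,0.141,1],[0,0,0,0,0,0.141,1],[0,0,0,0,0,0.141,1],[0,0,0,0,0,0.141,1],[0,0,0,0,0,0.141,1],[0,0,0,0,0,0.141,1],[0,0,0,0,0,0.141,1]]' && python3 -m creep '[[0,0,0,0,0,0.141,1],[0,0,0,0,0,0.141,1],[0,0,0,0,0,0,1],[0,0,0,0,0,0,1]]'
python3 - <<'E'
from h import *
go(.604,-.099,.002,1.538);c=camera_info('wrist');im=snapshot('wrist');np.save('w7.npy',c);cv2.imwrite('pics/w7.png',im[...,::-1])
hsv=cv2.cvtColor(im,cv2.COLOR_RGB2HSV)
for z,(lo,hi) in ((.012,(60,150)),(.012,(50,140)),(.012,(70,110))):
  m=((hsv[...,1]<lo)&(hsv[...,2]>hi)).astype(np.uint8);m[300:]=0
  cs,h=cv2.findContours(m,cv2.RETR_CCOMP,cv2.CHAIN_APPROX_NONE)
  for k,g in zip(cs,h[0]):
    a=cv2.contourArea(k)
    if a>150:
        r=cv2.minAreaRect(onplane(c,k[:,0],z,True).astype(np.float32)*1e3);print(lo,'hole' if g[3]>=0 else 'out',k[:,0].mean(0).round(),a,*pose(onplane(c,k[:,0],z,True)),np.round(r[0],1),np.round(r[1:][0],1),r[2])
E
```

```text
time_s: 14.7
ee_pos: [0.6004, -0.1016, 0.1472]
eef_rot: [3.14, -0.003, -2.773]
ft_force: [-0.3, 0.5, 0.1]
grip_width: 0.0855
finger_force: 0.0
time_s: 15.9
ee_pos: [0.5999, -0.0999, 0.1473]
eef_rot: [-3.138, -0.0, 1.812]
ft_force: [-0.6, 0.2, 0.2]
grip_width: 0.0855
finger_force: 0.0
time_s: 16.3
ee_pos: [0.6004, -0.0999, 0.148]
eef_rot: [-3.139, 0.001, 1.54]
ft_force: [0.1, -0.8, 0.1]
grip_width: 0.0856
finger_force: 0.0
now [600.4 -99.9 148. ] [-3.139e+00  1.000e-03  1.540e+00] t 16.3 shift cm [ 0.12  0.39 14.6 ] turn [-0.002  0.001  0.002] turn [-1.00e-03 -4.00e-03 -3.14e+00] joints [-0.48  0.57  0.76  1.83 -0.47  0.94  0.46] F [ 0.1 -0.8  0.1]
60 out [260. 174.] 2845.0 [604.99734282 -69.75186234] -1.648362 [np.float32(50.66834), np.float32(64.15284)] [603.1 -93.6] [64.2 50.7] 85.55579376220703
60 hole [260. 179.] 911.5 [577.98263461 -68.23240099] -0.8486393 [np.float32(36.337345), np.float32(36.564686)] [602.9 -96.5] [36.3 36.6] 41.37656784057617
60 out [ 69. 134.] 294.5 [435.08122887 -13.59556356] -2.5741537 [np.float32(24.649601), np.float32(24.794477)] [398.3 -37. ] [24.8 24.6
[... 870 characters left out ...]
32(44.206764), np.float32(61.441338)] [842.9  85.9] [61.4 44.2] 14.116894721984863
70 out [ 70. 135.] 315.5 [428.73329341 -67.92824059] 2.3505125 [np.float32(25.121897), np.float32(25.887857)] [398.5 -37.3] [25.1 25.9] 44.6746711730957
70 out [261. 170.] 3624.5 [602.75664924 -95.46251996] 1.4931579 [np.float32(51.59157), np.float32(90.854904)] [603.6 -84.9] [90.9 51.6] 85.5516128540039
70 hole [260. 179.] 811.5 [ 628.30516281 -125.31269644] 2.2934349 [np.float32(34.920204), np.float32(35.142704)] [602.9 -96.5] [34.9 35.1] 41.403995513916016
70 out [469.  15.] 1160.5 [867.22393625  91.97727883] -2.8957016 [np.float32(44.298), np.float32(61.970215)] [843.   85.9] [62.  44.3] 14.088523864746094
```

```bash
python3 -m creep '[[0.35,0.25,3.5,0,0,0.043,1],[0,0,3.5,0,0,0,1],[0,0,3.5,0,0,0,1],[0,0,2.5,0,0,0,1],[0,0,1.5,0,0,0,1],[0,0,0,0,0,0,0.3],[0,0,0,0,0,0,0.3],[0,0,0,0,0,0,0.3],[0,0,0,0,0,0,0.3],[0,0,0,0,0,0,0.3],[0,0,0,0,0,0,0.3]]' 40
python3 -c "
from h import *
go(.505,.184,None,.3686)"
```

```text
time_s: 17.45
ee_pos: [0.605, -0.0971, 0.006]
eef_rot: [3.139, -0.0, 1.493]
ft_force: [-0.9, -0.3, 7.6]
grip_width: 0.0479
finger_force: 41.8
now [605.  -97.1   6. ] [ 3.139 -0.     1.493] t 17.45 shift cm [ 27.24 -12.16  -0.03] turn [ 0.003 -0.002  1.124] turn [ 2.000e-03  3.000e-03 -2.017e+00] joints [-0.37  0.76  0.6   1.89 -0.65  0.7   0.54] F [-0.9 -0.3  7.6]
```

```bash
python3 -m creep '[[0,0,-1,0,0,0,0.3],[0,0,-3,0,0,0,0.3],[0,0,-4,0,0,0,0.3],[0,0,-4,0,0,0,0.3],[0,0,-4,0,0,0,0.3],[0,0,0,0,0,0,0.3],[0,0,0,0,0,0,0.3]]' 
python3 - <<'E'
from h import *
go(.505,.184,None,.3686);c=camera_info('wrist');im=snapshot('wrist');np.save('w8.npy',c);cv2.imwrite('pics/w8.png',im[...,::-1])
cv2.imwrite('pics/w8v.png',np.clip(cv2.resize(im[130:360,130:390],None,fx=2.5,fy=2.5,interpolation=cv2.INTER_CUBIC)*1.3,0,255).astype(np.uint8)[...,::-1])
s=arm.get_state();p=np.array(s['ee_pos']);r=R.from_euler('xyz',s['eef_rot']);z=p[2]-.006+.012
hsv=cv2.cvtColor(im,cv2.COLOR_RGB2HSV)
for lo,hi in ((60,150),(50,140),(70,110),(60,70)):
  m=((hsv[...,1]<lo)&(hsv[...,2]>hi)).astype(np.uint8)
  cs,h=cv2.findContours(m,cv2.RETR_CCOMP,cv2.CHAIN_APPROX_NONE)
  for k,g in zip(cs,h[0]):
    x,y,w,hh=cv2.boundingRect(k)
    if cv2.contourArea(k)>300 and 150<x<350 and y>80: print(lo,'hole' if g[3]>=0 else 'out',x,y,x+w,y+hh,[ (r.inv().apply(np.r_[onplane(c,q,z,True)[0],z]-p)*1e3).round(1)[:2].tolist() for q in ((x-.5,y-.5),(x+w-.5,y+hh-.5))])
E
```

```text
time_s: 18.15
ee_pos: [0.6043, -0.0963, 0.1656]
eef_rot: [3.139, -0.001, 1.493]
ft_force: [-0.3, -0.1, -1.5]
grip_width: 0.0485
finger_force: 41.5
now [604.3 -96.3 165.6] [ 3.139e+00 -1.000e-03  1.493e+00] t 18.15 shift cm [ 27.18 -12.07  -0.  ] turn [ 0.002 -0.002  1.125] turn [ 2.000e-03  2.000e-03 -2.017e+00] joints [-0.51  0.55  0.79  1.82 -0.47  0.97  0.4 ] F [-0.3 -0.1 -1.5]
60 out 207 197 308 250 [[34.9, -24.4], [4.7, 27.7]]
60 out 242 153 272 195 [[56.8, -6.6], [35.9, 7.8]]
50 out 207 196 307 250 [[35.4, -24.3], [4.7, 27.2]]
50 out 242 153 272 195 [[56.8, -6.6], [35.9, 7.8]]
70 out 213 283 275 308 [[-17.0, -24.6], [-35.5, 11.1]]
70 out 207 195 308 250 [[35.9, -24.3], [4.7, 27.7]]
70 out 242 152 272 195 [[57.3, -6.6], [35.9, 7.8]]
60 out 207 150 308 307 [[58.5, -23.2], [-35.5, 31.0]]
60 hole 220 225 295 280 [[19.7, -18.5], [-14.8, 21.8]]
```

```bash
python3 -m creep '[[3.88,-1.725,0,0,0,0,0.3],[3.88,-1.725,0,0,0,0,0.3],[3.88,-1.725,0,0,0,0,0.3],[3.88,-1.725,0,0,0,0,0.3],[3.88,-1.725,0,0,0,0,0.3],[3.88,-1.725,0,0,0,0,0.3],[3.88,-1.725,0,0,0,0,0.3]]' && python3 -m creep '[[0,0,0,0,0,0.141,0.3],[0,0,0,0,0,0.141,0.3],[0,0,0,0,0,0.141,0.3],[0,0,0,0,0,0.141,0.3],[0,0,0,0,0,0.141,0.3],[0,0,0,0,0,0.141,0.3],[0,0,0,0,0,0.141,0.3],[0,0,0,0,0,0.138,0.3],[0,0,0,0,0,0,0.3],[0,0,0,0,0,0,0.3]]'
python3 -c "
from h import *
go(.505,.184,.117,.3686)"
```

```text
time_s: 18.9
ee_pos: [0.5026, 0.1849, 0.1629]
eef_rot: [-3.139, 0.002, 1.493]
ft_force: [0.8, -0.1, -0.3]
grip_width: 0.0478
finger_force: 41.5
time_s: 19.9
ee_pos: [0.5039, 0.1833, 0.1633]
eef_rot: [3.141, 0.002, 0.371]
ft_force: [-0.9, -0.7, -0.7]
grip_width: 0.0485
finger_force: 41.5
now [503.9 183.3 163.3] [3.141e+00 2.000e-03 3.710e-01] t 19.9 shift cm [ 0.14 -0.03  4.63] turn [0.001 0.002 0.003] turn [-3.000e-03  1.000e-03 -3.139e+00] joints [-1.29  0.58  1.13  2.   -0.64  0.98 -1.03] F [-0.9 -0.7 -0.7]
```

```bash
python3 -m creep '[[0.14,-0.03,1.5,0,0,0.003,0.3],[0,0,2,0,0,0,0.3],[0,0,1.2,0,0,0,0.3],[0,0,0,0,0,0,0.3],[0,0,0,0,0,0,0.3]]'
python3 - <<'E'
from h import *
go(.505,.184,None,.3686);im=snapshot('wrist');c=camera_info('wrist');np.save('w9.npy',c);cv2.imwrite('pics/w9.png',im[...,::-1])
o=cv2.resize(im[130:360,130:390],None,fx=2.5,fy=2.5,interpolation=cv2.INTER_CUBIC)
cv2.imwrite('pics/w9v.png',np.clip(o*1.5,0,255).astype(np.uint8)[...,::-1])
E
python3 -m creep '[[0,0,0.3,0,0,0,0.3],[0,0,0.3,0,0,0,0.3],[0,0,0,0,0,0,0.3]]'
```

```text
time_s: 20.4
ee_pos: [0.5059, 0.184, 0.1172]
eef_rot: [3.141, 0.0, 0.365]
ft_force: [-0.3, -1.4, -0.4]
grip_width: 0.0479
finger_force: 41.5
now [505.9 184.  117.2] [3.141 0.    0.365] t 20.4 shift cm [-0.08 -0.03  0.  ] turn [ 0.     0.    -0.004] turn [ 1.000e-03 -0.000e+00  3.138e+00] joints [-1.22  0.64  1.05  2.03 -0.72  0.9  -0.98] F [-0.3 -1.4 -0.4]
time_s: 20.75
ee_pos: [0.5056, 0.1844, 0.1111]
eef_rot: [-3.141, 0.0, 0.365]
ft_force: [-0.7, -0.6, -0.5]
grip_width: 0.0482
finger_force: 41.5
```

View pics/w9v.png

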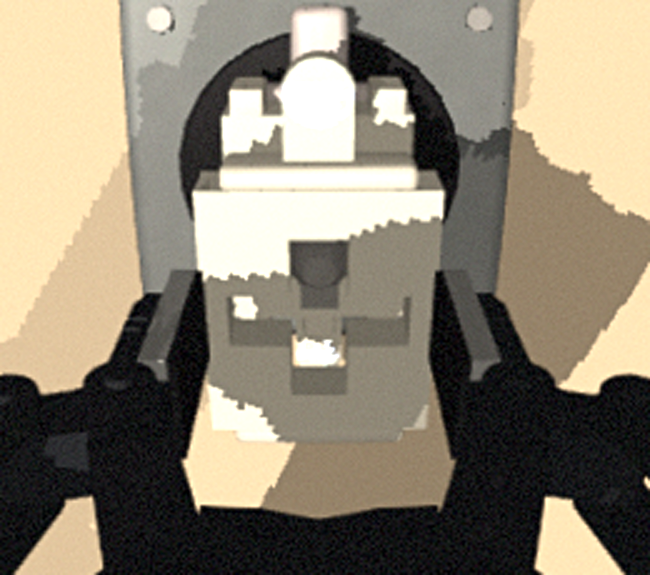

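Crop: the base tab (centre u≈320), spacer tab (319) and nose (319,265) line up. Spacer slot is u 290 to 349, v 240 to 394.

```bash
python3 - <<'E'
from h import *
c=np.load('w9.npy',allow_pickle=True).item();p=np.array([.5059,.184,.1172]);r=R.from_euler('xyz',[3.141,0,.365])
def f(P,z):
    q=onplane(c,np.array(P)/2.5+[130,130]-.3,z,True);return (r.inv().apply(np.c_[q,np.full(len(q),z)]-p)*1e3).round(1)[:,:2].tolist()
print('nose',f([(319,265)],.104),'basetab',f([(293,12),(348,12)],.058),'pocket sides',f([(222,140),(414,140)],.074))
z=p[2]-.006+.012
print('slot',f([(290,300),(349,300),(319,394),(319,240)],z),'disc tab',f([(319,55)],z-.004))
E
python3 -m creep '[[0,0,0.3,0,0,0,0.3],[0,0,0.2,0,0,0,0.3],[0,0,0,0,0,0,0.3]]'
```

```text
nose [[3.4, -2.0]] basetab [[56.5, -9.1], [56.5, 5.9]] pocket sides [[24.8, -27.6], [24.8, 23.1]]
slot [[4.7, -8.1], [4.7, 4.4], [-20.1, -2.0], [18.8, -2.0]] disc tab [[55.9, -1.9]]
time_s: 21.05
ee_pos: [0.5056, 0.1843, 0.106]
eef_rot: [-3.142, 0.0, 0.365]
ft_force: [-1.0, 0.8, -0.5]
grip_width: 0.0482
finger_force: 41.5
```

```bash
python3 -m creep '[[0.08,0,0.1,0,0,-0.003,0.3],[0,0,0.2,0,0,0,0.3],[0,0,0,0,0,0,0.3]]'; python3 -m creep '[[0,0,0.15,0,0,0,0.3],[0,0,0.1,0,0,0,0.3],[0,0,0,0,0,0,0.3],[0,0,0,0,0,0,0.3]]'
```

```text
time_s: 21.35
ee_pos: [0.5065, 0.1846, 0.1031]
eef_rot: [3.142, 0.0, 0.368]
ft_force: [-0.8, -0.2, 0.1]
grip_width: 0.0481
finger_force: 41.5
time_s: 21.75
ee_pos: [0.5066, 0.1846, 0.1008]
eef_rot: [3.142, -0.0, 0.368]
ft_force: [0.2, -0.2, -0.9]
grip_width: 0.0483
finger_force: 41.5
```

```bash
python3 -m creep '[[0,0,0.1,0,0,0,0.3],[0,0,0.1,0,0,0,0.3],[0,0,0,0,0,0,0.3]]'; python3 -m creep '[[0,0,0.1,0,0,0,0.3],[0,0,0.1,0,0,0,0.3],[0,0,0,0,0,0,0.3]]';python3 -m creep '[[0,0,0.1,0,0,0,0.3],[0,0,0.1,0,0,0,0.3],[0,0,0,0,0,0,0.3]]'
```

```text
time_s: 22.05
ee_pos: [0.5066, 0.1846, 0.0987]
eef_rot: [3.141, -0.0, 0.368]
ft_force: [1.4, -0.5, -0.7]
grip_width: 0.0485
finger_force: 41.5
time_s: 22.35
ee_pos: [0.5066, 0.1846, 0.0967]
eef_rot: [3.141, -0.0, 0.368]
ft_force: [1.3, -0.8, -0.3]
grip_width: 0.0485
finger_force: 41.5
time_s: 22.65
ee_pos: [0.5066, 0.1846, 0.0947]
eef_rot: [3.141, -0.0, 0.368]
ft_force: [0.8, -1.3, -0.7]
grip_width: 0.0479
finger_force: 41.5
```

```bash
python3 -m creep '[[0,0.04,0.1,0,0,0,0.3],[0,0,0.1,0,0,0,0.3],[0,0,0,0,0,0,0.3]]'; python3 -m creep '[[0,0,0.1,0,0,0,0.3],[0,0,0.1,0,0,0,0.3],[0,0,0,0,0,0,0.3]]'; python3 -m creep '[[0,0,0.1,0,0,0,0.3],[0,0,0.1,0,0,0,0.3],[0,0,0,0,0,0,0.3]]'
```

```text
time_s: 22.95
ee_pos: [0.5067, 0.1844, 0.0927]
eef_rot: [-3.142, -0.0, 0.368]
ft_force: [1.6, 0.2, -0.3]
grip_width: 0.0483
finger_force: 41.5
time_s: 23.25
ee_pos: [0.5067, 0.1843, 0.0907]
eef_rot: [-3.142, -0.0, 0.368]
ft_force: [2.1, 0.7, -1.5]
grip_width: 0.048
finger_force: 41.5
time_s: 23.55
ee_pos: [0.5067, 0.1843, 0.0887]
eef_rot: [3.142, -0.0, 0.368]
ft_force: [1.6, -0.3, -0.6]
grip_width: 0.0481
finger_force: 41.5
```

```bash
python3 -m creep '[[0.04,0,0.2,0,0,0,0.3],[0,0,0.2,0,0,0,0.3],[0,0,0,0,0,0,0.3]]'; python3 -m creep '[[0,0,0.1,0,0,0,0.3],[0,0,0.1,0,0,0,0.3],[0,0,0,0,0,0,0.3],[0,0,0,0,0,0,0.3]]'
```

```text
time_s: 23.85
ee_pos: [0.5068, 0.1843, 0.0844]
eef_rot: [3.142, 0.001, 0.368]
ft_force: [0.6, 0.0, -0.1]
grip_width: 0.048
finger_force: 41.4
time_s: 24.25
ee_pos: [0.5069, 0.1844, 0.0827]
eef_rot: [-3.142, 0.0, 0.368]
ft_force: [0.8, -0.6, -1.1]
grip_width: 0.0481
finger_force: 41.5
```

```bash
python3 -m creep '[[0,0,0.1,0,0,0,0.3],[0,0,0.05,0,0,0,0.3],[0,0,0,0,0,0,0.3],[0,0,0,0,0,0,0.3]]'; python3 -m creep '[[0,0,0.05,0,0,0,0.3],[0,0,0.05,0,0,0,0.3],[0,0,0,0,0,0,0.3],[0,0,0,0,0,0,0.3]]'
```

```text
time_s: 24.65
ee_pos: [0.507, 0.1844, 0.0813]
eef_rot: [-3.142, 0.0, 0.368]
ft_force: [-0.2, 0.3, -0.0]
grip_width: 0.0477
finger_force: 41.5
time_s: 25.05
ee_pos: [0.507, 0.1844, 0.0803]
eef_rot: [-3.142, 0.0, 0.368]
ft_force: [0.3, 0.0, 0.2]
grip_width: 0.0477
finger_force: 41.5
```

```bash
python3 -m creep '[[0,0,0.05,0,0,0,0.3],[0,0,0.05,0,0,0,0.3],[0,0,0,0,0,0,0.3],[0,0,0,0,0,0,0.3]]'; 
```

```text
time_s: 25.45
ee_pos: [0.5071, 0.1844, 0.0794]
eef_rot: [-3.141, -0.0, 0.368]
ft_force: [-0.5, 1.0, 2.1]
grip_width: 0.0484
finger_force: 41.9
```

```bash
python3 -m creep '[[0,0,0.06,0,0,0,0.3],[0,0,0,0,0,0,0.3],[0,0,0,0,0,0,0.3]]'; python3 -m creep '[[0,0,-0.05,0,0,0,0.6],[0,0,0,0,0,0,0.8],[0,0,0,0,0,0,1],[0,0,0,0,0,0,1],[0,0,0,0,0,0,1],[0,0,-2,0,0,0,1],[0,0,-4,0,0,0,1],[0,0,-4,0,0,0,1],[0,0,0,0,0,0,1],[0,0,0,0,0,0,1]]'
python3 - <<'E'
from h import *
go(.507,.1844);im=snapshot('wrist');c=camera_info('wrist');np.save('wf.npy',c)
cv2.imwrite('pics/wf.png',im[...,::-1]);sc=snapshot('scene');cv2.imwrite('pics/sf.png',sc[...,::-1])
a=np.clip(cv2.resize(im[70:320,130:390],(400,385),interpolation=cv2.INTER_CUBIC)*1.2,0,255).astype(np.uint8)
b=cv2.resize(sc[160:245,335:430],(400,358),interpolation=cv2.INTER_CUBIC)
o=np.zeros((385,800,3),np.uint8);o[:,:400]=a;o[:358,400:]=b
cv2.imwrite('pics/final.png',o[...,::-1])
E
```

```text
time_s: 25.75
ee_pos: [0.5071, 0.1844, 0.0787]
eef_rot: [3.142, -0.0, 0.368]
ft_force: [-0.9, -0.6, 3.3]
grip_width: 0.0482
finger_force: 41.9
time_s: 26.75
ee_pos: [0.5072, 0.1848, 0.1797]
eef_rot: [-3.141, -0.001, 0.368]
ft_force: [-1.0, -0.3, -0.4]
grip_width: 0.0855
finger_force: 0.0
now [507.2 184.8 179.7] [-3.141e+00 -1.000e-03  3.680e-01] t 26.75 shift cm [-0.04  0.03 -0.  ] joints [-1.3   0.56  1.15  1.98 -0.62  1.   -1.05] F [-1.  -0.3 -0.4]
```

View pics/final.png

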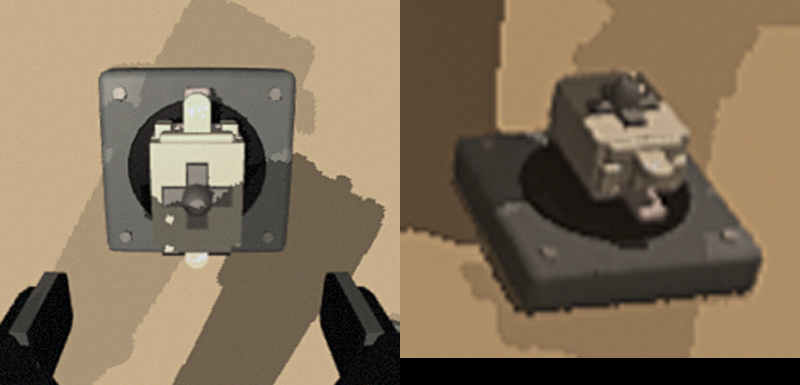

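Both discs are stacked flat. The spacer tab (197,110) sits over the base tab, and the pocket tab (196,260) points the opposite way. The gripper is clear.

```bash
python3 -c "
from bench import arm
print(arm.close_job())"
```

```text
the job is handed in; nothing more can be done
None
```

I rebuilt the rotor and handed it in at about 27 s. The pocket disc is seated with its tab opposite the base tab, and the spacer is flat on top with its tab over the base tab. Contact stayed around 4 N, well short of the hub's stop, and the bottle, vial and carton were not touched.

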